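Turn the mould block in the slide-jaw clamp

ROBOT

A 7-joint arm with a two-finger parallel gripper is mounted at the origin on the work surface; the furniture and walls round the work are solid. World frame = base frame: x ahead of the robot, y to its left, z up, the work surface at z = 0. Lengths are in m, angles in degrees, forces in N, time in s.
With the tool pointing down it reaches from about 0.425 to 0.875 m from the base axis. Payload 4.7 kg.
Tool frame: the origin (TCP) lies between the finger pads; the fingertips stand 22 mm ahead of it and the grasp point (between the pads) lies 3 mm ahead of it (env.tip_reach is the distance from the TCP to the fingertips, in m); z points along the fingers, y is the line along which they close (so a half turn about z gives the same grasp; the last joint's range is limited). The gripper opens to 87 mm and grips with 3 to 60 N. Pads are 19 mm wide; open, the fingers measure 117 mm over their backs; the gripper's body (75 mm by 190 mm) begins 51 mm behind the grasp point.
Start: joints at [-70.296, 18.392, -4.016, 83.108, 1.295, 78.541, -3.26], TCP at [0.211, 0.615, 0.245] pointing down, gripper open.
Joint ranges: [-163.93, 163.93], [-17.29, 119.83], [-79.2, 71.16], [3.27, 140.29], [-89.18, 269.18], [5.43, 117.66], [-154.24, 154.24]. Speed limits (degrees/s): [147.25, 147.25, 180, 180, 180, 180, 180].

INTERFACE

Orientations are given as [roll, pitch, yaw] about the fixed x, y, z axes, in that order (R = Rz(yaw) Ry(pitch) Rx(roll)).
In Python, from cell import env gives the robot as it stands.
- The arm moves only by the shell command python3 -m creep 'ROWS' [FORCE]. ROWS is JSON, one flat list of numbers, 7 for each row, row after row: the finger opening in mm, from 0 to 87, then the shift along the tool's x, y, z in units of 30 mm (1.0 is 30 mm), then the turn, a rotation vector about the tool's x, y, z in units of 6 degrees (1.0 is 6 degrees). A call has 1 to 12 rows; each row is the pose to reach, as a shift and turn from the pose commanded when the call began, along the tool's axes at that moment; what a row does not reach only later rows make up. A row lasts 1/10 s, in which the tool goes at most 50 mm and 8.59 degrees, less where a joint would pass 70% of its speed; a pose out of reach is approached as far as the arm can. A call with a gripper value outside its range is refused whole. The fingers move at their own pace and stop on an object; FORCE is the grip in N (left out, the last holds). Time passes only in rows, so rows that repeat a pose let the fingers close. It gives the time, the measured TCP pose, the force, the opening and the grip force at its end, in the units of the state.
- env.get_obs(): the state, without advancing time (a new reading comes with each control period).
- env.read_camera(name): name is "side" or "top" or "wrist"; returns a dict with "color" (400x640x3 uint8, red, green, blue), "depth" (400x640 float32, m along the optical axis (not along the pixel's ray), 0 where there is no reading), "fovy" (degrees; the focal length in pixels is half the picture's height over the tangent of half this angle, whatever the lens; pixels are square), "cx", "cy" (the principal point, pixels), "D" ([k1, k2, p1, p2, k3] as OpenCV has them; the pictures are not rectified), "R" (3x3) and "t" (3): a world point X has camera coordinates R X + t. Camera axes: x right, y down, z forward; pixel columns grow to the right and rows downward; lengths in m; the calibration is good to about 2 mm. A picture is of the moment at which its call begins.
- env.sign_off(): hands the job in; it is judged then, once.
The state is a dict: "time_s": time; "qpos": joint angles; "joint_velocities": joint speeds; "effort": joint torques, N m; "tool_pos": TCP position; "tool_rot": TCP orientation; "force": force on the tool from outside, world axes, zero at the start; "wrist_torque": the same for the moment, N m; "grip_width": finger opening in m; "grasp_force": force on a finger pad.
Only numpy, scipy, OpenCV 4.12 (cv2) and the standard library are available. Lean on these libraries where they do the work, as an engineer would, in place of code of your own. Each camera call takes 0.05 s, during which the arm holds its last target. There are 200 camera calls.

TASK

The plaster mould block standing in the open slide-jaw clamp has its two carved broad faces turned towards the jaws. Give it a quarter turn so that the carved faces look out of the clamp's open sides, stand it upright on the clamp's bed, central between the two side rails, and then slide the moving jaw up until the block sits snugly between both jaws.

Things in the scene. Friction and masses are not known exactly. Their poses are not given: they have to be found in the camera images.
- clamp: Slide-jaw clamp fixed to the table. Wooden bed 100 mm wide, 14 mm thick, x = -170 to 45 mm; rails 5 mm high at y = 40 to 48 mm each side. Wooden jaws with black faces, 84 mm wide, tops 54 mm above the table. Origin: table height, centre line, under the fixed jaw's gripping face (that jaw fills x = 0 to 30 mm). +x: from moving to fixed jaw (closing); y: to the open sides; z up.
- mould: Off-white plaster block in the clamp, 46 (x) x 62 (y) x 90 (z) mm, 0.26 to 0.5 kg; origin at the centre of its underside. The broad faces, +x and -x, each carry a carved rosette that may be touched. At the start it stands loose on the bed (top 104 mm above the table, 50 mm above the jaws), x along the clamp's x within 9 degrees. The low round mould elsewhere is not meant.
- jaw (a joint): Travel of the moving jaw in m, growing as it closes. Gap between the jaw faces = 0.100 minus this value. Starts at 0 to 0.012, ends at 0.055; 0.038 when both jaws touch the turned block. Slides along the clamp's x with about 3 N friction and stays where left; pushing the loose block along adds up to 5 N.
- jaw_knob (a point): Point on the axis of the upright steel knob post on the moving jaw, 80 mm above the table. Post 18 mm in diameter, 50 to 96 mm above the table, on the centre line, 48 mm behind the jaw's gripping face. Moves with the jaw, does not turn; axes as the clamp's. Pinch it, or push it from behind, to slide the jaw. The carriage below is 42 mm high, the jaw in front 54 mm.
There are look-alikes about, which are no part of the job. Leave any turquoise or yellow look-alike of the mould alone.

How it is judged:
By the outcome, as a careful person would: the job done as asked, in the order asked, and still so for the second after the job is handed in, with the robot touching nothing.
It also fails if it takes over 45 s, if anything falls off the work surface, if the arm or the gripper's body presses on something with over 40 N, if the wrist force passes 120 N, or if a joint passes its speed limit or range.

## Working session

There is one attempt and no reset: what is moved stays moved. The work goes in short steps, Python scripts to look and compute and a shell command to move; the robot and the scene stay as the last step left them, time stands still between calls to the robot, and variables do not carry over. Pictures are saved under pics/ and viewed, at most 10 in all, crops included, and the job is handed in when it is done.

```bash
ls; mkdir -p pics; python3 - <<'E'
from cell import env
import cv2,numpy as np
o=env.get_obs();print(o)
for n in("top","side"):
    c=env.read_camera(n);cv2.imwrite(f"pics/{n}0.png",c["color"][:,:,::-1]);np.savez(f"pics/{n}0.npz",**c)
    print(n,c["fovy"],c["D"],c["R"],c["t"],c["cx"],c["cy"], (c["depth"]>0).mean())
E
```

```text
pics
{'time_s': 0.0, 'qpos': array([-70.29510566,  18.43870123,  -4.01693288,  83.17547248,
         1.295125  ,  78.5402775 ,  -3.25879363]), 'joint_velocities': array([-0.0612446 , -0.01213854, -0.02646157,  0.02713507, -0.01134686,
       -0.06782619,  0.00801307]), 'effort': array([ 3.20015688e-04, -4.91300368e+01, -4.03867643e-01, -3.12523770e+01,
       -6.38387399e-02,  4.35626437e-02,  1.38022688e-04]), 'tool_pos': array([0.21038049, 0.61446873, 0.24346073]), 'tool_rot': array([-1.79890806e+02,  5.44598418e-03,  1.61107434e+02]), 'force': array([-0.4620032 ,  0.77780071,  0.76185623]), 'wrist_torque': array([ 0.02419898, -0.0425909 ,  0.0313043 ]), 'grasp_force': 0.0, 'grip_width': 0.08753434432892726}
top 56.16691208384866 [-0.04507514  0.          0.          0.          0.        ] [[ 0.01176736 -0.99986604 -0.01137702]
 [-0.98904115 -0.00996386 -0.14730348]
 [ 0.14717039  0.01298571 -0.98902591]] [0.08401069 0.46736581 0.87107469] 322.00856919818074 199.32702831343715 0.9959609375
side 52.57166961024423 [0.00791865 0.         0.         0.         0.        ] [[ 0.9975046   0.07043416 -0.00485838]
 [ 0.05475987 -0.81528493 -0.57646495]
 [-0.04456378  0.57476039 -0.81710744]] [-0.44515798  0.08760861  0.90797731] 322.5457287337002 198.43319889689346 0.99594140625
```

View pics/top0.png

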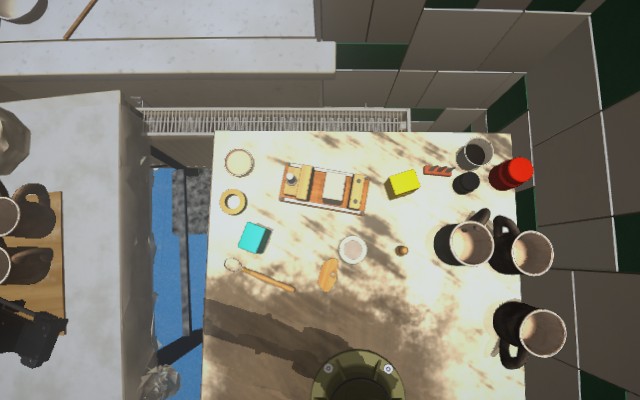

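View pics/side0.png

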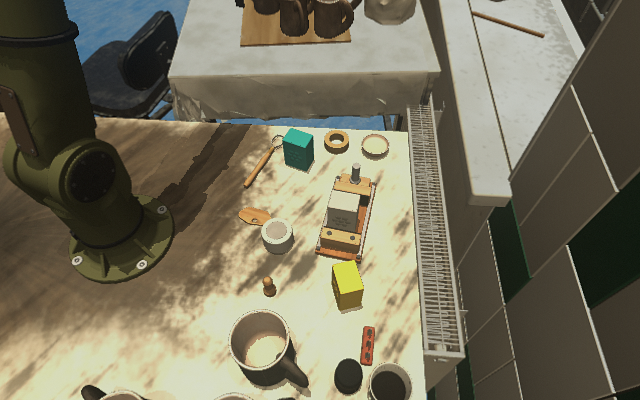

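The top view shows the clamp from (281,165) to (368,213), with the knob at (291,180) on the left, the off-white block at (336,188) and the fixed jaw at (357,193). The side view shows the same clamp at (345,215). Next I'll measure it using depth and rays.

```bash
cat > h.py <<'E'
import numpy as np,cv2
def K(c):
    f=200/np.tan(np.radians(float(c["fovy"]))/2);return np.array([[f,0,float(c["cx"])],[0,f,float(c["cy"])],[0,0,1]])
def rays(c,px):
    p=cv2.undistortPoints(np.float64(px).reshape(-1,1,2),K(c),np.float64(c["D"])).reshape(-1,2)
    return np.c_[p,np.ones(len(p))]
def onplane(c,px,z):
    R=np.array(c["R"]);d=rays(c,px)@R;o=-R.T@np.array(c["t"]);return o+d*((z-o[2])/d[:,2])[:,None]
def cloud(c):
    v,u=np.mgrid[:400,:640];d=rays(c,np.c_[u.ravel(),v.ravel()])
    return ((d*np.array(c["depth"]).ravel()[:,None]-c["t"])@np.array(c["R"])).reshape(400,640,3)
def rect(P):
    r=cv2.minAreaRect((P[:,:2]*1000).astype(np.float32));return np.round(r[0],1),np.round(r[1],1),round(r[2],1)
E
python3 - <<'E'
import numpy as np,cv2
from h import *
for n,(a,b,u0,u1) in {"top":(150,225,270,380),"side":(155,270,305,390)}.items():
    c=np.load(f"pics/{n}0.npz");W=cloud(c);P=W[a:b,u0:u1].reshape(-1,3)
    print(n,"table z",np.median(W[225:232,300:380,2]) if n=="top" else np.median(W[250:265,300:315,2]))
    h=np.histogram(P[:,2],bins=np.arange(-.01,.13,.006));print(list(zip(np.round(h[1],3),h[0])))
    for lo,hi in((.098,.110),(.088,.098),(.048,.060),(.037,.047),(.008,.03),(.009,.2)):
        m=(W[...,2]>lo)&(W[...,2]<hi);m2=np.zeros_like(m);m2[a:b,u0:u1]=m[a:b,u0:u1]
        k,l,s,ce=cv2.connectedComponentsWithStats(m2.astype(np.uint8))
        for i in range(1,k):
            if s[i,4]>8:
                Q=W[l==i];print(lo,hi,s[i,4],ce[i].round(),rect(Q),Q.mean(0).round(4))
    C=cv2.resize(c["color"][a:b,u0:u1,::-1],None,fx=5,fy=5,interpolation=cv2.INTER_CUBIC);cv2.imwrite(f"pics/{n}crop.png",C)
E
```

```text
top table z 0.00048673263687874075
[(np.float64(-0.01), np.int64(11)), (np.float64(-0.004), np.int64(3616)), (np.float64(0.002), np.int64(1213)), (np.float64(0.008), np.int64(462)), (np.float64(0.014), np.int64(810)), (np.float64(0.02), np.int64(161)), (np.float64(0.026), np.int64(29)), (np.float64(0.032), np.int64(27)), (np.float64(0.038), np.int64(255)), (np.float64(0.044), np.int64(98)), (np.float64(0.05), np.int64(758)), (np.float64(0.056), np.int64(109)), (np.float64(0.062), np.int64(12)), (np.float64(0.068), np.int64(10)), (np.float64(0.074), np.int64(15)), (np.float64(0.08), np.int64(10)), (np.float64(0.086), np.int64(12)), (np.float64(0.092), np.int64(51)), (np.float64(0.098), np.int64(249)), (np.float64(0.104), np.int64(301)), (np.float64(0.11), np.int64(0)), (np.float64(0.116), np.int64(0)), (np.float64(0.122), np.int64(0))]
0.098 0.11 545 [334. 186.] (array([487.3,  60.9]), array([45.8, 61.8]), 81.2) [0.4866 0.0612 0.1042]
0.088 0.098 46 [290. 176.] (array([510.6, 162. ]), array([16.4, 16.4]), 43.1) [0.51   0.1623 0.0956]
0.048 0.06 433 [305. 182.] (array([505.4, 130. ]), 
[... 2926 characters left out ...]
008 0.03 17 [375. 155.] (array([561.2, 269.7]), array([30.7,  8.6]), 3.8) [0.5606 0.2699 0.0136]
0.008 0.03 34 [336. 180.] (array([466.5, 174.6]), array([45.6, 10.5]), 79.3) [0.467  0.1799 0.0183]
0.008 0.03 1120 [350. 233.] (array([496. ,  83.5]), array([215.4, 100. ]), 80.4) [0.505  0.038  0.0169]
0.008 0.03 15 [342. 229.] (array([487.3,  38.8]), array([ 2.4, 29.2]), 79.8) [0.4865 0.0392 0.0274]
0.009 0.2 94 [308. 160.] (array([397.1, 234.1]), array([44.3,  4.3]), 66.2) [0.3946 0.2276 0.0297]
0.009 0.2 17 [375. 155.] (array([561.2, 269.7]), array([30.7,  8.6]), 3.8) [0.5606 0.2699 0.0136]
0.009 0.2 3911 [347. 219.] (array([490.6,  51.4]), array([280.5, 100. ]), 80.3) [0.4957 0.0515 0.0533]
```

View pics/topcrop.png

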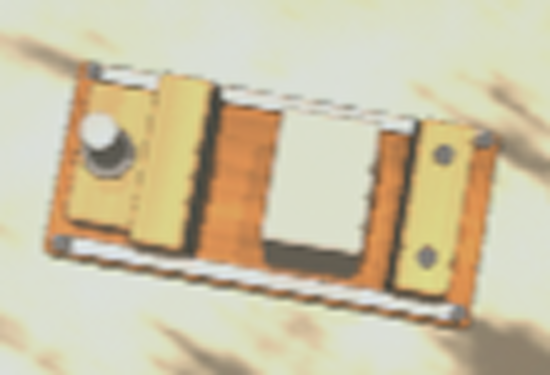

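The depth fits agree with the given sizes: jaws 30×84, block 46×62 with its top at 0.104, and bed 100 wide. Next I'll work out the frame and the first move.

```bash
cat > g.py <<'E'
import numpy as np
from scipy.spatial.transform import Rotation as S
yaw=-99.6;O=np.array([.4872,.0240,0]);RC=S.from_euler("z",yaw,degrees=True)
cl=lambda p:(RC.inv().apply(np.array(p)-O)*1000).round(1)
wd=lambda p:O+RC.apply(np.array(p)/1000)
def go(o,pos,y):  # units from measured pose to world pos / tool yaw
    R=S.from_euler("xyz",o["tool_rot"],degrees=True);T=S.from_euler("xyz",[180,0,y],degrees=True)
    return (R.inv().apply(pos-o["tool_pos"])/.03).round(2),((R.inv()*T).as_rotvec(degrees=True)/6).round(2)
E
python3 - <<'E'
from cell import env
from g import *
for p in([.4873,.0609,0],[.4861,.0605,0],[.5054,.130,0],[.4845,.0094,0],[.5106,.162,0],[.498,.0849,0]):print(cl(p))
print(go(env.get_obs(),np.array([.4870,.0609,.2]),81.3))
E
```

```text
[-36.4  -6.1   0. ]
[-35.8  -7.2   0. ]
[-107.6    0.3    0. ]
[14.8 -0.2  0. ]
[-1.4e+02  1.0e-01  0.0e+00]
[-61.8   0.5   0. ]
(array([-14.7 , -14.47,   1.48]), array([-1.00e-02,  1.00e-02,  1.33e+01]))
```

```bash
python3 -m creep '[87,-4,-4,0.3,0,0,4, 87,-8,-8,0.7,0,0,8, 87,-12,-12,1,0,0,12, 87,-14.7,-14.47,1.48,0,0,13.3, 87,-14.7,-14.47,1.48,0,0,13.3, 87,-14.7,-14.47,1.48,0,0,13.3, 87,-14.7,-14.47,1.48,0,0,13.3, 87,-14.7,-14.47,1.48,0,0,13.3, 87,-14.7,-14.47,1.48,0,0,13.3, 87,-14.7,-14.47,1.48,0,0,13.3, 87,-14.7,-14.47,1.48,0,0,13.3, 87,-14.7,-14.47,1.48,0,0,13.3]' 25
python3 - <<'E'
from cell import env
from g import *
o=env.get_obs();print(o["tool_pos"],o["tool_rot"],o["qpos"])
print(go(o,np.array([.4870,.0609,.2]),81.3))
E
```

```text
time_s: 1.3
tool_pos: [0.4784, 0.0777, 0.2015]
tool_rot: [180.0, -0.0, 81.3]
force: [-0.3, 0.7, -0.2]
grip_width: 0.087
grasp_force: 0.0
[0.47836998 0.07771563 0.20153087] [ 1.79988839e+02 -3.37108802e-02  8.13155484e+01] [-40.17860465  -1.11011209  27.72784687 110.20178056   0.51799736
  70.75904172 -21.31014957]
(array([-0.51,  0.37,  0.05]), array([ 0.  , -0.01,  0.  ]))
```

```bash
python3 -m creep '[87,-0.5,0.35,0,0,0,0, 87,-0.5,0.35,0,0,0,0, 87,-0.5,0.35,0,0,0,0, 87,-0.5,0.35,0,0,0,0]'
python3 - <<'E'
from cell import env
from g import *
import cv2
from h import *
o=env.get_obs();print(o["tool_pos"],o["tool_rot"])
c=env.read_camera("wrist");cv2.imwrite("pics/w1.png",c["color"][:,:,::-1])
W=cloud(c);m=(W[...,2]>.098)&(W[...,2]<.110)&(abs(W[...,0]-.487)<.06)&(abs(W[...,1]-.06)<.06)
k,l,s,ce=cv2.connectedComponentsWithStats(m.astype(np.uint8));i=1+s[1:,4].argmax();Q=W[l==i];print(s[i],rect(Q),Q.mean(0),cl(Q.mean(0)))
m=(W[...,2]>.05)&(W[...,2]<.058);k,l,s,ce=cv2.connectedComponentsWithStats(m.astype(np.uint8))
for i in range(1,k):
    if s[i,4]>300:Q=W[l==i];print(s[i],rect(Q))
print(go(o,np.array([.4870,.0609,.2]),81.3))
E
```

```text
time_s: 1.7
tool_pos: [0.4855, 0.0649, 0.2015]
tool_rot: [-180.0, -0.0, 81.5]
force: [-0.6, 0.8, 0.6]
grip_width: 0.0869
grasp_force: 0.0
[0.48550039 0.06492275 0.20147422] [-1.79956532e+02 -2.28358785e-02  8.14535971e+01]
[ 290  183   70   49 3253] (array([485.5,  62.1]), array([45.8, 62.2]), 81.2) [0.4856922  0.06344406 0.10264184] [-38.6  -8.1 102.6]
[ 290  110   85   31 2437] (array([503.2, 130.5]), array([29.1, 84. ]), 80.5)
[603 173  25 102 699] (array([808.8, -27.1]), array([  4.9, 125.8]), 0.5)
[ 292  226   74   24 1334] (array([482.1,   7.2]), array([29. , 83.9]), 82.8)
(array([-0.13,  0.07,  0.05]), array([-0.01, -0.  ,  0.03]))
```

View pics/w1.png

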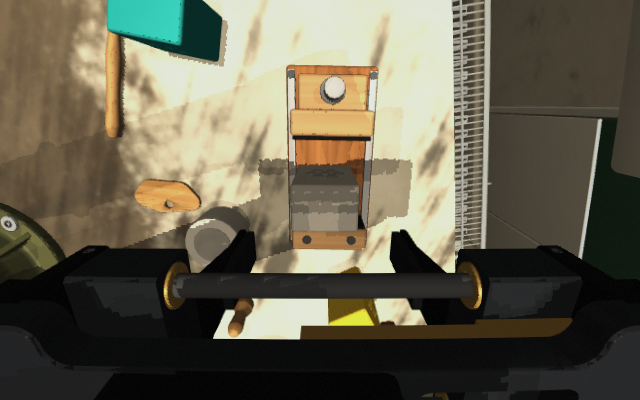

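The wrist view shows the block top around (325,195), centred between the fingers (240 and 405), with the moving jaw and knob ahead at (333,110). I'll go down and grip.

```bash
python3 -m creep '[87,-0.1,0.05,0.8,0,0,0, 87,-0.1,0.05,1.6,0,0,0, 87,-0.1,0.05,2.4,0,0,0, 87,-0.1,0.05,3.1,0,0,0, 87,-0.1,0.05,3.6,0,0,0, 87,-0.1,0.05,3.95,0,0,0, 87,-0.1,0.05,3.95,0,0,0, 87,-0.1,0.05,3.95,0,0,0]'
python3 -m creep '[40,0,0,0,0,0,0, 40,0,0,0,0,0,0, 40,0,0,0,0,0,0, 40,0,0,0,0,0,0, 40,0,0,0,0,0,0, 40,0,0,0,0,0,0, 40,0,0,0,0,0,0, 40,0,0,0,0,0,0]' 35
```

```text
time_s: 2.55
tool_pos: [0.4874, 0.0606, 0.0837]
tool_rot: [180.0, -0.0, 81.4]
force: [0.3, -0.6, 0.4]
grip_width: 0.0875
grasp_force: 0.0
time_s: 3.35
tool_pos: [0.4871, 0.0601, 0.0835]
tool_rot: [-180.0, -0.0, 81.3]
force: [-2.2, 0.5, 5.4]
grip_width: 0.0617
grasp_force: 35.0
```

```bash
python3 -m creep '[40,0,0,-0.2,0,0,0, 40,0,0,-0.6,0,0,0, 40,0,0,-1.1,0,0,0, 40,0,0,-1.6,0,0,0, 40,0,0,-2,0,0,0, 40,0,0,-2.1,0,0,0, 40,0,0,-2.1,0,0,0]'
python3 -m creep '[40,0,0,0,0,0,-0.7, 40,0,0,0,0,0,-2, 40,0,0,0,0,0,-3.3, 40,0,0,0,0,0,-4.6, 40,0,0,0,0,0,-5.9, 40,0,0,0,0,0,-7.2, 40,0,0,0,0,0,-8.5, 40,0,0,0,0,0,-9.8, 40,0,0,0,0,0,-11.1, 40,0,0,0,0,0,-12.4, 40,0,0,0,0,0,-13.7, 40,0,0,0,0,0,-14.5]'
python3 -m creep '[40,0,0,0,0,0,-0.35, 40,0,0,0,0,0,-0.35, 40,0,0,0,0,0,-0.35]'
cat > look.py <<'E'
from cell import env
from g import *
import cv2,sys
from h import *
zc=float(sys.argv[1])
o=env.get_obs();print(o["tool_pos"],o["tool_rot"],"tcp",cl(o["tool_pos"]))
for n in("top","side","wrist"):
    c=env.read_camera(n);cv2.imwrite(f"pics/{n}_{sys.argv[2]}.png",c["color"][:,:,::-1])
    W=cloud(c);I=RC.inv().apply((W-O).reshape(-1,3)).reshape(W.shape)*1000
    for nm,m in(("block",(abs(I[...,2]-zc)<4)&(abs(I[...,0]+33)<45)&(abs(I[...,1])<42)),("fix",(abs(I[...,2]-54)<3)&(abs(I[...,0]-15)<24)&(abs(I[...,1])<50)),("mov",(abs(I[...,2]-54)<3)&(abs(I[...,0]+93)<29)&(abs(I[...,1])<50)),("knob",(abs(I[...,2]-95)<4)&(abs(I[...,0]+125)<30)&(abs(I[...,1])<20))):
        Q=I[m]
        if len(Q)>15:
            r=cv2.minAreaRect(Q[:,:2].astype(np.float32));print(n,nm,len(Q),np.round(r[0],1),np.round(r[1],1),round(r[2],1),"z",Q[:,2].mean().round(1),"x",np.percentile(Q[:,0],[1,99]).round(1),"y",np.percentile(Q[:,1],[1,99]).round(1))
E
python3 look.py 164 a
```

```text
time_s: 4.05
tool_pos: [0.4874, 0.0602, 0.1467]
tool_rot: [179.9, -0.0, 81.3]
force: [-0.2, -0.3, -3.4]
grip_width: 0.0617
grasp_force: 35.0
time_s: 5.25
tool_pos: [0.4865, 0.0599, 0.1452]
tool_rot: [-179.9, -0.1, 168.6]
force: [0.4, -0.7, -4.4]
grip_width: 0.0615
grasp_force: 35.0
time_s: 5.55
tool_pos: [0.4868, 0.06, 0.1456]
tool_rot: [-180.0, -0.1, 170.3]
force: [-0.7, 0.0, -3.2]
grip_width: 0.0621
grasp_force: 35.0
[0.48675626 0.05995159 0.14558045] [-1.79967901e+02 -5.58693849e-02  1.70348054e+02] tcp [-35.4  -6.4 145.6]
top mov 130 [-106.9   -0.9] [81.6 29.1] 89.2 z 53.9 x [-121.7  -93. ] y [-41.2  37.2]
side fix 474 [16.7 -1. ] [83.5 32.3] 89.6 z 54.0 x [ 1.  31.4] y [-41.6  39.7]
side mov 83 [-107.2   31.2] [29.3 18.7] 0.5 z 54.2 x [-121.1  -93.2] y [22.2 40.4]
wrist block 7335 [-34.5  -8.7] [46.9 86.9] 89.7 z 164.8 x [-73.7   4.3] y [-31.7  13.5]
wrist fix 1801 [16.5 -7.3] [73.3 29.4] 89.9 z 52.8 x [ 3.1 30.8] y [-43.1  21.8]
wrist mov 2582 [-107.3   -2.5] [29.5 83.9] 0.1 z 52.7 x [-121.7  -93.1] y [-43.2  36.7]
wrist knob 449 [-140.3   -2.5] [17.3 17.9] 49.3 z 94.7 x [-148.8 -131.7] y [-10.8   5.8]
```

```bash
python3 -m creep '[40,-0.21,-0.03,0,0,0,0, 40,-0.21,-0.03,0.3,0,0,0, 40,-0.21,-0.03,0.7,0,0,0, 40,-0.21,-0.03,1.1,0,0,0, 40,-0.21,-0.03,1.5,0,0,0, 40,-0.21,-0.03,1.8,0,0,0, 40,-0.21,-0.03,1.95,0,0,0, 40,-0.21,-0.03,1.97,0,0,0, 40,-0.21,-0.03,1.97,0,0,0]'
python3 -m creep '[40,0,0,0.03,0,0,0, 40,0,0,0.06,0,0,0, 40,0,0,0.09,0,0,0, 40,0,0,0.09,0,0,0, 40,0,0,0.09,0,0,0]'
python3 look.py 104 b
```

```text
time_s: 6.6
tool_pos: [0.4935, 0.0581, 0.0873]
tool_rot: [180.0, 0.0, 170.4]
force: [-0.1, -0.3, -3.6]
grip_width: 0.0616
grasp_force: 35.0
time_s: 7.1
tool_pos: [0.4933, 0.0582, 0.0845]
tool_rot: [180.0, 0.0, 170.4]
force: [-0.2, -0.9, -4.1]
grip_width: 0.0615
grasp_force: 35.0
[0.49327298 0.05817307 0.08446903] [1.79990814e+02 7.08808977e-03 1.70410351e+02] tcp [-34.7   0.3  84.5]
top mov 114 [-107.4   -1.3] [29.  80.1] 0.0 z 54.0 x [-121.8  -92.9] y [-40.7  36.6]
top knob 22 [-1.45e+02  1.00e-01] [ 8.1 16.3] 0.1 z 96.5 x [-148.8 -140.9] y [-7.8  8. ]
side fix 442 [17.8 -1. ] [29.1 83.9] 1.6 z 54.1 x [ 3.9 31.3] y [-41.6  39.7]
side mov 60 [-107.1   34. ] [20.4 30.3] 58.6 z 54.3 x [-120.4  -92.9] y [24.2 40.2]
wrist block 7200 [-33.7  -2. ] [47.2 88.4] 89.6 z 103.6 x [-74.1   5.8] y [-25.   20.3]
wrist fix 2945 [ 11.3 -11. ] [66.1 40.4] 89.8 z 52.8 x [ 2.5 30.9] y [-43.1  16.4]
wrist mov 3290 [-105.3  -16.6] [56.5 62.3] 36.9 z 52.7 x [-121.3  -93. ] y [-43.3  19.5]
wrist knob 139 [-142.2   -8.8] [ 4.4 11. ] 53.8 z 94.2 x [-145.4 -137. ] y [-11.4  -5. ]
```

```bash
python3 -m creep '[40,0,0,0.02,0,0,0, 40,0,0,0.04,0,0,0, 40,0,0,0.05,0,0,0, 40,0,0,0.05,0,0,0]'
```

```text
time_s: 7.65
tool_pos: [0.4934, 0.0581, 0.0835]
tool_rot: [180.0, 0.0, 170.4]
force: [-2.6, -0.7, 4.4]
grip_width: 0.0616
grasp_force: 35.0
```

```bash
python3 -m creep '[66,0,0,0,0,0,0, 75,0,0,0,0,0,0, 87,0,0,0,0,0,0, 87,0,0,0,0,0,0, 87,0,0,0,0,0,0]'
python3 -m creep '[87,0,0,-0.3,0,0,0, 87,0,0,-1,0,0,0, 87,0,0,-2,0,0,0, 87,0,0,-3,0,0,0, 87,0,0,-3.5,0,0,0, 87,0,0,-3.5,0,0,0, 87,0,0,-3.5,0,0,0]'
python3 look.py 104 c
```

```text
time_s: 8.15
tool_pos: [0.4933, 0.0581, 0.0829]
tool_rot: [180.0, 0.0, 170.4]
force: [-0.3, -0.2, -0.1]
grip_width: 0.085
grasp_force: 0.0
time_s: 8.85
tool_pos: [0.4931, 0.0581, 0.1879]
tool_rot: [180.0, 0.0, 170.4]
force: [-0.3, -0.2, 0.3]
grip_width: 0.0866
grasp_force: 0.0
[0.49314186 0.05812538 0.18791063] [1.79975586e+02 1.52649109e-02 1.70405051e+02] tcp [-34.6   0.2 187.9]
top mov 190 [-107.3  -18.5] [29.3 45.8] 0.1 z 53.9 x [-121.7  -92.9] y [-41.    2.8]
side block 272 [-23.7  -1.3] [40.1 47.3] 5.8 z 104.1 x [-40.5  -4.4] y [-23.6  21.5]
side fix 502 [12.9 -1.1] [83.5 38.2] 89.9 z 54.1 x [-5.7 31.5] y [-41.8  39.3]
side mov 62 [-106.8   33.8] [13.7 29.5] 88.7 z 53.9 x [-121.5  -92.7] y [27.  40.7]
wrist block 3608 [-34.8  -2.6] [61.9 45.8] 0.1 z 102.7 x [-64.7  -4.7] y [-24.9  19.5]
wrist fix 2028 [11.5 -2.5] [39.7 82.6] 0.3 z 52.7 x [ 2.8 30.9] y [-43.3  37.9]
wrist mov 2105 [-93.2  -2.5] [82.7 57.6] 90.0 z 52.7 x [-121.6  -93.1] y [-43.5  37.2]
wrist knob 326 [-139.8   -2.6] [17.  17.4] 46.3 z 94.7 x [-148.3 -131.6] y [-10.8   5.6]
```

The block is upright, aligned to within 0.1° and centred with the jaws. Next is the knob, at clamp (-140, 0).

```bash
python3 -m creep '[87,0,0.5,0,0,0,1.4, 87,0,1,0,0,0,2.8, 87,0,1.5,0,0,0,4.2, 87,0,2,0,0,0,5.6, 87,0,2.5,0,0,0,7, 87,0,3,0,0,0,8.4, 87,0,3.51,0,0,0,9.8, 87,0,3.51,0,0,0,11.2, 87,0,3.51,0,0,0,12.6, 87,0,3.51,0,0,0,14, 87,0,3.51,0,0,0,15, 87,0,3.51,0,0,0,15]'
python3 -m creep '[87,0,0,0,0,0,0, 87,0,0,0,0,0,0]'
python3 look.py 104 d
```

```text
time_s: 10.2
tool_pos: [0.5103, 0.1617, 0.1868]
tool_rot: [-179.9, 0.1, 80.4]
force: [0.1, 0.3, -0.8]
grip_width: 0.0873
grasp_force: 0.0
time_s: 10.4
tool_pos: [0.5106, 0.1618, 0.1875]
tool_rot: [-180.0, 0.0, 80.5]
force: [0.5, 0.5, 0.1]
grip_width: 0.0872
grasp_force: 0.0
[0.51060909 0.16182723 0.18748838] [-1.79969772e+02  2.77939338e-02  8.05047093e+01] tcp [-1.398e+02  1.000e-01  1.875e+02]
top block 532 [-35.    0.3] [61.4 46.2] 0.5 z 104.2 x [-64.4  -5.1] y [-22.3  22.4]
top fix 380 [14.8  0.2] [29.4 83.1] 0.8 z 54.0 x [ 0.4 29.1] y [-40.3  40.6]
side block 561 [-35.5  -1. ] [63.3 45.9] 0.3 z 104.2 x [-64.8  -4.7] y [-23.5  21.4]
side fix 504 [12.4 -0.9] [38.9 83.6] 0.4 z 54.0 x [-5.8 31.2] y [-41.7  39.7]
side mov 301 [-107.    -1.1] [83.6 30. ] 89.3 z 54.2 x [-121.3  -93.2] y [-41.6  40.1]
side knob 46 [-140.5   -1.6] [16.8 16. ] 41.3 z 95.9 x [-149.2 -131.3] y [-9.4  6.5]
wrist block 1273 [-29.5  -1.8] [44.3 46. ] 0.6 z 102.9 x [-50.7 -17.5] y [-24.4  20.4]
wrist fix 390 [14.2 -2.2] [27.3 83. ] 1.8 z 52.8 x [ 2.3 28.5] y [-43.2  39.5]
wrist mov 1871 [-93.6  -2.2] [82.5 58.1] 88.6 z 52.8 x [-121.7  -65.5] y [-42.1  38.3]
wrist knob 314 [-141.2   -1.9] [16.8 17.3] 90.0 z 94.6 x [-149.8 -132.9] y [-10.3   6.4]
```

```bash
python3 -m creep '[87,0,0,0.8,0,0,0, 87,0,0,1.6,0,0,0, 60,0,0,2.4,0,0,0, 60,0,0,3,0,0,0, 60,0,0,3.3,0,0,0, 60,0,0,3.45,0,0,0, 60,0,0,3.45,0,0,0]'
python3 -m creep '[40,0,0,0,0,0,0, 30,0,0,0,0,0,0, 20,0,0,0,0,0,0, 10,0,0,0,0,0,0, 10,0,0,0,0,0,0, 10,0,0,0,0,0,0, 10,0,0,0,0,0,0, 10,0,0,0,0,0,0]' 30
```

```text
time_s: 11.25
tool_pos: [0.5109, 0.162, 0.0845]
tool_rot: [180.0, 0.0, 80.4]
force: [0.3, 0.1, 0.3]
grip_width: 0.0616
grasp_force: 0.0
time_s: 12.05
tool_pos: [0.51, 0.1621, 0.0845]
tool_rot: [-179.9, 0.0, 80.4]
force: [-3.2, 0.4, 2.8]
grip_width: 0.0171
grasp_force: 30.0
```

```bash
python3 -m creep '[10,-0.1,0,0,0,0,0, 10,-0.2,0,0,0,0,0, 10,-0.3,0,0,0,0,0, 10,-0.4,0,0,0,0,0, 10,-0.5,0,0,0,0,0, 10,-0.6,0,0,0,0,0, 10,-0.7,0,0,0,0,0, 10,-0.76,0,0,0,0,0, 10,-0.8,0,0,0,0,0, 10,-0.8,0,0,0,0,0]'
python3 -m creep '[10,-0.03,0,0,0,0,0, 10,-0.06,0,0,0,0,0, 10,-0.09,0,0,0,0,0, 10,-0.11,0,0,0,0,0, 10,-0.11,0,0,0,0,0]'
```

```text
time_s: 13.05
tool_pos: [0.5061, 0.1391, 0.0844]
tool_rot: [-179.9, -0.1, 80.4]
force: [-4.6, 3.6, 2.8]
grip_width: 0.0172
grasp_force: 30.0
time_s: 13.55
tool_pos: [0.5056, 0.136, 0.0844]
tool_rot: [-179.9, -0.1, 80.4]
force: [-4.2, 3.7, 3.3]
grip_width: 0.0168
grasp_force: 30.0
```

```bash
python3 -m creep '[10,-0.03,0,0,0,0,0, 10,-0.05,0,0,0,0,0, 10,-0.07,0,0,0,0,0, 10,-0.07,0,0,0,0,0]'
python3 -m creep '[10,-0.03,0,0,0,0,0, 10,-0.05,0,0,0,0,0, 10,-0.05,0,0,0,0,0]'
```

```text
time_s: 13.95
tool_pos: [0.5054, 0.1347, 0.0845]
tool_rot: [-180.0, -0.1, 80.5]
force: [-3.4, 5.4, 1.0]
grip_width: 0.0168
grasp_force: 30.0
time_s: 14.25
tool_pos: [0.5052, 0.1333, 0.0844]
tool_rot: [-180.0, -0.1, 80.5]
force: [-2.9, 4.3, 2.0]
grip_width: 0.0173
grasp_force: 30.0
```

```bash
python3 look.py 104 e
```

```text
[0.50516781 0.13326707 0.08443667] [-1.79953368e+02 -1.29735442e-01  8.04626906e+01] tcp [-110.7   -0.5   84.4]
top block 358 [-26.2   0.1] [46.4 48.2] 4.5 z 104.2 x [-48.7  -2.9] y [-22.5  22.5]
top fix 375 [14.4  0.1] [82.7 29.7] 89.5 z 54.1 x [ 0.4 29.1] y [-40.6  40.6]
side block 562 [-32.9  -1.1] [62.7 46.1] 0.1 z 104.2 x [-62.6  -2. ] y [-23.4  21.4]
side fix 510 [12.8 -1. ] [83.8 38.2] 89.0 z 54.0 x [-4.  31.3] y [-41.9  39.6]
side mov 174 [-87.3  -1.3] [83. 46.] 89.9 z 54.0 x [-109.1  -64.6] y [-42.1  39.8]
side knob 67 [-108.9   -0.9] [37.9 20. ] 89.8 z 95.5 x [-118.1  -99. ] y [-19.6  17.9]
wrist mov 95 [-92.5  -1.2] [56.9 17.9] 0.8 z 54.2 x [-120.8  -64.1] y [-10.    6.7]
wrist knob 773 [-117.2   -1. ] [10.9 37.9] 0.2 z 94.7 x [-122.3 -112.1] y [-19.5  17.1]
```

```bash
python3 -m creep '[10,-0.02,0,0,0,0,0, 10,-0.04,0,0,0,0,0, 10,-0.04,0,0,0,0,0]'
python3 -m creep '[10,-0.02,0,0,0,0,0, 10,-0.03,0,0,0,0,0, 10,-0.03,0,0,0,0,0]'
```

```text
time_s: 14.7
tool_pos: [0.5049, 0.1321, 0.0844]
tool_rot: [-180.0, -0.1, 80.5]
force: [-3.2, 5.4, 2.3]
grip_width: 0.0169
grasp_force: 30.0
time_s: 15.0
tool_pos: [0.5048, 0.1312, 0.0845]
tool_rot: [-180.0, -0.1, 80.5]
force: [-2.8, 5.0, 1.5]
grip_width: 0.0172
grasp_force: 30.0
```

```bash
python3 -m creep '[10,-0.02,0,0,0,0,0, 10,-0.03,0,0,0,0,0, 10,-0.03,0,0,0,0,0]'
python3 -m creep '[10,-0.02,0,0,0,0,0, 10,-0.03,0,0,0,0,0, 10,-0.03,0,0,0,0,0]'
```

```text
time_s: 15.3
tool_pos: [0.5047, 0.1303, 0.0844]
tool_rot: [-180.0, -0.1, 80.5]
force: [-3.5, 4.5, 2.4]
grip_width: 0.0171
grasp_force: 30.0
time_s: 15.6
tool_pos: [0.5046, 0.1299, 0.0844]
tool_rot: [-180.0, -0.2, 80.5]
force: [-3.5, 6.2, 0.4]
grip_width: 0.0171
grasp_force: 30.0
```

```bash
python3 -m creep '[10,-0.02,0,0,0,0,0, 10,-0.04,0,0,0,0,0, 10,-0.04,0,0,0,0,0]'
python3 look.py 104 f
```

```text
time_s: 15.9
tool_pos: [0.5046, 0.1299, 0.0845]
tool_rot: [-180.0, -0.3, 80.5]
force: [-2.4, 8.4, 0.4]
grip_width: 0.0173
grasp_force: 30.0
[0.50459055 0.12988565 0.0844758 ] [-179.99434759   -0.25245214   80.51306661] tcp [-107.3   -0.5   84.5]
top block 324 [-21.4   0.4] [42.5 48. ] 4.4 z 104.3 x [-43.   0.] y [-21.9  22.4]
top fix 373 [15.5 -0.4] [28.8 84.1] 2.2 z 54.1 x [ 1.4 29.1] y [-40.7  40.6]
side block 566 [-29.4  -1.2] [46.  62.2] 90.0 z 104.2 x [-59.9   1.3] y [-23.5  21.5]
side fix 500 [15.9 -1.2] [33.6 83.4] 1.0 z 54.1 x [-0.3 31.2] y [-41.4  39.5]
side mov 155 [-86.9  -1.2] [83.2 45.2] 89.7 z 54.1 x [-105.1  -64.5] y [-42.4  39.6]
side knob 63 [-105.3   -0.3] [17.6 37.5] 1.1 z 95.6 x [-113.7  -96.4] y [-18.8  18.4]
wrist mov 93 [-114.5   -1.7] [ 6.  16.6] 0.9 z 54.0 x [-117.5 -111.6] y [-9.9  6.1]
wrist knob 789 [-113.5   -1. ] [38.  10.9] 89.9 z 94.7 x [-118.8 -108.4] y [-19.3  17. ]
```

```bash
python3 -m creep '[10,-0.03,0,0,0,0,0, 10,-0.06,0,0,0,0,0, 10,-0.06,0,0,0,0,0, 10,-0.06,0,0,0,0,0]'
```

```text
time_s: 16.45
tool_pos: [0.5045, 0.1298, 0.0845]
tool_rot: [180.0, -0.4, 80.6]
force: [-0.4, 12.2, -2.4]
grip_width: 0.0169
grasp_force: 30.0
```

Firm contact: the jaw has stopped and the force has climbed to 12 N. I'll release and back off upwards.

```bash
python3 -m creep '[25,0,0,0,0,0,0, 50,0,0,0,0,0,0, 60,0,0,0,0,0,0, 60,0,0,0,0,0,0]'
python3 -m creep '[60,0,0,-0.4,0,0,0, 60,0,0,-1.2,0,0,0, 60,0,0,-2.2,0,0,0, 60,0,0,-3.2,0,0,0, 60,1,0,-4,0,0,0, 60,3,0,-4,0,0,0, 60,5,0,-4,0,0,0, 60,6,0,-4,0,0,0, 60,6,0,-4,0,0,0, 60,6,0,-4,0,0,0]'
python3 look.py 104 g
python3 - <<'E'
import cv2
a=cv2.imread("pics/top_g.png")[145:230,265:385];b=cv2.imread("pics/side_g.png")[145:265,305:395]
cv2.imwrite("pics/fin.png",cv2.hconcat([cv2.resize(a,(480,340)),cv2.resize(b,(255,340))]))
E
```

```text
time_s: 16.85
tool_pos: [0.5049, 0.1236, 0.0844]
tool_rot: [180.0, 0.0, 80.3]
force: [0.6, -0.5, 0.5]
grip_width: 0.041
grasp_force: 0.0
time_s: 17.85
tool_pos: [0.5343, 0.3033, 0.2045]
tool_rot: [180.0, 0.1, 80.6]
force: [0.7, -0.6, 0.3]
grip_width: 0.0598
grasp_force: 0.0
[0.53430672 0.30326027 0.20453896] [1.79976051e+02 5.81028548e-02 8.05545076e+01] tcp [-2.832e+02 -1.000e-01  2.045e+02]
top block 528 [-29.4   0.1] [61.1 45.9] 0.6 z 104.2 x [-59.2  -0.5] y [-22.3  22.4]
top fix 367 [14.6 -0.2] [83.1 29.5] 89.7 z 54.0 x [ 1.3 29.2] y [-41.   40.4]
top mov 360 [-90.2   0.3] [52.1 83.5] 0.5 z 54.0 x [-111.6  -64.4] y [-40.2  41. ]
top knob 48 [-1.085e+02 -1.000e-01] [16.1 16. ] 11.1 z 95.9 x [-116.3 -100.1] y [-8.1  7.9]
side block 565 [-29.9  -1.1] [62.9 46. ] 0.1 z 104.3 x [-59.3   1. ] y [-23.5  21.5]
side fix 506 [15.4 -1.3] [34.5 83.5] 1.7 z 54.1 x [-0.2 31.7] y [-41.4  39.5]
side mov 150 [-85.   -1.1] [39.9 82.6] 0.1 z 54.2 x [-103.6  -65.1] y [-41.8  39.9]
side knob 48 [-108.3   -1.1] [16.  17.2] 14.3 z 95.7 x [-116.1  -99.6] y [-9.9  7.4]
wrist mov 48 [-114.1   -1.4] [16.6  7.2] 86.2 z 54.2 x [-117.5 -110.1] y [-9.8  6.7]
```

View pics/fin.png

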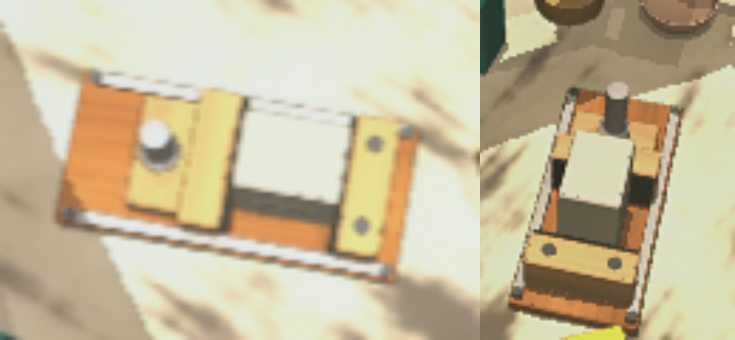

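The final picture shows the block upright and centred at (290,155), with its long side running between the two black jaw faces and no visible gap. The knob is at clamp x = -108.5, which fits a 62 mm gap.

```bash
python3 -c "
from cell import env
print(env.sign_off())"
```

```text
the job is handed in; nothing more can be done
None
```

The mould block has been given its quarter turn and stands upright and central on the clamp's bed, snug between both jaws; the robot is clear and the job was handed in at about 18 s of the 45 s allowed.

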